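# Clear the tipped valve body into the cabinet's door tray

### The arm

A 6-joint arm with a two-finger parallel gripper is mounted at the origin on the work surface. World frame = base frame: x ahead of the robot, y to its left, z up, the work surface at z = 0. Lengths are in m, angles in rad, forces in N, time in s.
With the tool pointing down it reaches from about 0.3 to 0.775 m from the base axis. Payload 14.6 kg.
Tool frame: the origin (TCP) lies between the finger pads; the fingertips stand ctrl.tip_extent ahead of it and the grasp point (between the pads) lies 6 mm ahead of it (ctrl.tip_extent is the distance from the TCP to the fingertips, in m); z points along the fingers, y is the line along which they close (so a half turn about z gives the same grasp; the last joint's range is limited). The gripper opens to 94 mm and grips with 3 to 60 N. Pads are 16 mm wide; open, the fingers measure 119 mm over their backs; the gripper's body (75 mm by 177 mm) begins 78 mm behind the grasp point.
Start: joints at [-1.176, 0.3, 1.521, -0, 1.321, -0.067], TCP at [0.245, -0.492, 0.23] pointing down, gripper open.
Joint ranges: [-3.03, 3.03], [-0.79, 2.21], [0.23, 2.52], [-1.04, 4.18], [0, 3.07], [-2.55, 2.55]. Speed limits (rad/s): [2.22, 2.22, 2.57, 3.14, 3.14, 3.14].

### API

Orientations are given as a unit quaternion [x, y, z, w].
In Python, from rig import sensors, get_image, ctrl, spotter gives the robot as it stands.
- The arm moves only by the tool play_rows, never from a script. Its argument "series" is a list of rows, each an object of numbers: "dx", "dy", "dz": the shift along the tool's x, y, z in units of 30 mm (1.0 is 30 mm); "twist": the turn about the tool's z in units of 0.12 rad (1.0 is 0.12 rad); "grip": the closure, from -1 (fully open) to 1 (shut). A call has 1 to 20 rows; each row shifts and turns the commanded pose from where the row before left it, along the tool's axes as they then stand; what a row does not reach is not made up. A row lasts 1/8 s, in which the tool goes at most 62.5 mm and 10.7 degrees, less where a joint would pass 70% of its speed; a pose out of reach is approached as far as the arm can. A call with a number of a shift or a turn outside -1 to 1 is refused whole. A call with a gripper value outside its range is refused whole. The fingers move at their own pace and stop on an object; the grip force is fixed at half the most. Time passes only in rows, so rows that do not move let the fingers close. It gives the time, the measured TCP pose, the force, the opening and the grip force at its end, in the units of the state.
- sensors.read_state(): the state, without advancing time (a new reading comes with each control period).
- get_image(name): name is "side" or "top"; returns a dict with "frame" (420x560x3 uint8, red, green, blue), "K" (3x3 intrinsics, pixels), "k1" (the pictures are not rectified: a ray, as slopes to the right and down, at radius r is drawn at 1 + k1 r^2 times it, then the intrinsics apply), "xyz" and "orientation" of the camera in the world. Camera axes: x right, y down, z forward; pixel columns grow to the right and rows downward; lengths in m; the calibration is good to about 2 mm. A picture is of the moment at which its call begins. There is no depth.
- ctrl.sign_off(): hands the job in; it is judged then, once.
Trained networks look in a picture, given as the dict that the camera call returned (one of the last four; its "shot" number tells which), for a name from the list of things; names that differ only in an ending like _2 or _b are one class to them, and where a whole thing is asked for, a point or a joint stands for the part that bears it (a point fixed in the world has none). Each returns a list of dicts, best first, with "score" (0 to 1); they miss things now and then, are a little off and sometimes report something else, mostly with a low value. They report only what shows in the picture. A call takes as long as a camera call. They do not tell look-alikes from the thing itself.
- spotter.boxes_of(picture, query): "bbox" ([left, top, right, bottom] in pixels, round what is visible of it).
- spotter.spot_point(picture, query): "pixel" ([row, column] in pixels: a listed point, or the origin of a listed thing).
The state is a dict: "clock": time; "qpos": joint angles; "joint_velocities": joint speeds; "joint_efforts": joint torques, N m; "tcp_pos": TCP position; "ee_rot": TCP orientation; "wrist_force": force on the tool from outside, world axes, zero at the start; "wrist_torque": the same for the moment, N m; "width": finger opening in m; "grasp_force": force on a finger pad.
Only numpy, scipy, OpenCV 4.12 (cv2) and the standard library are available. Lean on these libraries where they do the work, as an engineer would, in place of code of your own. Each camera call takes 0.05 s, during which the arm holds its last target. There are 200 camera calls.

### The job

Swing the door of the small steel cabinet wide open by its handle. Then lift the valve body that has tipped over off the freely spinning turntable and lay it, still on its side, flat in the upper tray on the inside of the door, setting it down rather than dropping it. Leave the door open, the three other valve bodies standing on the turntable, and the spray can, tin and hammer where they are.

Things in the scene. Friction and masses are not known exactly. Their poses are not given: they have to be found in the camera images.
- cabinet: Grey steel cabinet fixed on the bench, 200 mm deep (x), 250 mm wide (y), 205 mm high; origin at the centre of its underside; its door is on its -x face, towards the robot. Its x axis points from the door into the cabinet.
- cabinet_door (a joint): Door angle: 0 closed, grows as it swings towards the robot, stop at 1.9 rad; 1.57 is square to the front. The upright hinge is on the cabinet's left (+y) front edge; opening turns the door clockwise seen from above. Panel 235 mm wide, 12 mm thick, top edge 205 mm above the bench. It stays where it is left (light friction).
- door_hinge (a point): Point on the hinge axis, 180 mm above the bench, on the inner face of the door. Its axes turn with the door: -y runs along the door from the hinge to the free edge, +x is the inner side of the door (the trays), -x the outer side (the handle), z up.
- handle_grip (a point): Point on the axis of the door's handle, an upright round steel bar 12 mm thick, from 104 to 196 mm above the bench, 35 mm off the outer face near the free edge, joined to the door by a short bar at each end. The point is 180 mm above the bench, 16 mm below the bar's top, 205 mm from the hinge axis along the door and 47 mm outside it. Axes as door_hinge.
- upper_tray (a point): Centre of the inner floor of the upper steel tray on the door's inside, 150 mm above the bench. Inside it is 100 mm (x, away from the panel) by 150 mm (y, along the door); walls 4 mm thick rise 20 mm above the floor; the door panel, on its -x side, rises 54 mm above it. Under the cabinet's roof until the door is open. Axes as door_hinge. (The tray 116 mm lower is not used.)
- turntable_top (a point): Centre of the top face of the round aluminium turntable, 40 mm above the bench. The disc is 280 mm across and 10 mm thick and spins freely about its upright axis; the valve bodies ride on it. The point itself does not turn.
- tipped_center (a point): Centre of the square block of the tipped valve body (18 mm above what it lies on); axes as tipped_valve.
- tipped_valve: The valve body lying on its side on the turntable: square steel block 36 x 36 x 50 mm with a round spigot 26 mm across and 22 mm long on one end (72 mm overall), 0.35 kg nominal. Origin on its underside as it lies, below the centre of the square block; x runs along its length towards the spigot (block from x = -25 to +25 mm, spigot from +25 to +47 mm), y across it (36 mm), z up at the start.
- valve1: One of three valve bodies standing upright on the turntable: square steel block 36 x 36 x 50 mm with a round spigot 26 mm across and 22 mm long on one end (72 mm overall), 0.35 kg nominal. Origin at the centre of its square foot, z up along the piece, spigot on top.
- valve2: One of three valve bodies standing upright on the turntable: square steel block 36 x 36 x 50 mm with a round spigot 26 mm across and 22 mm long on one end (72 mm overall), 0.35 kg nominal. Origin at the centre of its square foot, z up along the piece, spigot on top.
- valve3: One of three valve bodies standing upright on the turntable: square steel block 36 x 36 x 50 mm with a round spigot 26 mm across and 22 mm long on one end (72 mm overall), 0.35 kg nominal. Origin at the centre of its square foot, z up along the piece, spigot on top.
- spray_can: Aerosol can standing on the bench, 52 mm across, 150 mm high; origin at the centre of its foot. Bystander.
- tin: Open steel tin standing on the bench, 70 mm across, 70 mm high; origin at the centre of its foot. Bystander.
- hammer: Hammer lying on the bench, 270 mm long along its x; origin on its underside. Bystander.
Mind the look-alikes: they are no part of the job. What is shaped like the valve1 but black, pink or red is not meant.

How it is judged:
On the way, in this order (a step that is already met when the one before it is completed fails the run):
1. the fingers pull the door by its handle (value of joint cabinet_door above 0.15 rad and (contact force between the fingers and cabinet_door_c11 above 0.2 N or contact force between the fingers and cabinet_door_c12 above 0.2 N or contact force between the fingers and cabinet_door_c13 above 0.2 N)).
2. the door is swung wide open (value of joint cabinet_door above 1.2 rad), for 0.2 s.
3. the tipped valve body is lifted clear of the turntable (z of tipped_center in the frame of turntable_top above 0.05 m and contact force between the fingers and tipped_valve above 0.5 N), for 0.1 s.
At the end, for the whole second after the job is handed in: Door open over 1.0 rad; tipped valve body at rest on its side (within 0.17 rad of level), block centre inside the upper door tray, 10-26 mm above its floor; the other three stand (tilt under 0.2 rad) on the turntable; spray can, tin, hammer within 30 mm of their starts (value of joint cabinet_door above 1 rad and x of tipped_center in the frame of upper_tray between -0.05 and 0.05 m and y of tipped_center in the frame of upper_tray between -0.075 and 0.075 m and z of tipped_center in the frame of upper_tray between 0.01 and 0.026 m and angle between tipped_valve's own x axis and vertical between 1.4 and 1.74 rad and linear speed of tipped_valve below 0.03 m/s and angle between each of valve1, valve2, valve3's own z axis and vertical below 0.2 rad and horizontal distance between each of valve1, valve2, valve3 and turntable_top below 0.14 m and z of each of valve1, valve2, valve3 in the frame of turntable_top above -0.006 m and distance of each of spray_can, tin, hammer from where it was at the start of the episode below 0.03 m); the robot touches nothing.
It fails at once if a standing valve body is knocked over (tilt over 0.5 rad) (angle between any of valve1, valve2, valve3's own z axis and vertical above 0.5 rad).
It fails at once if a bystander is moved by more than 30 mm (distance of any of spray_can, tin, hammer from where it was at the start of the episode above 0.03 m).
It fails at once if the valve body is dropped: it moves faster than 0.7 m/s while the fingers do not touch it (a fall of about 25 mm) (linear speed of tipped_valve above 0.7 m/s and contact force between the fingers and tipped_valve below 0.05 N).
It also fails if it takes over 61 s, if anything falls off the work surface, if the arm or the gripper's body presses on something with over 40 N, if the wrist force passes 120 N, or if a joint passes its speed limit or range.

## Working session

There is one attempt and no reset: what is moved stays moved. The work goes in short steps, Python scripts to look and compute and a tool call to move; the robot and the scene stay as the last step left them, time stands still between calls to the robot, and variables do not carry over. Pictures are saved under pics/ and viewed, at most 10 in all, crops included, and the job is handed in when it is done.

Besides the shell and the picture viewer there is one more tool, called after "Call:" by a JSON object that holds its "op" and its "data", one argument or row to a line. play_rows: Moves the arm, as the interface text tells. Shifts and turns lie within -1 to 1; 1 stands for 30 mm of shift or 0.12 rad of turn. Its arguments: {"type":"object","properties":{"series":{"type":"array"}},"required":["series"]}

```bash
mkdir -p pics; cat > h.py <<'E'
import numpy as np, cv2
from scipy.spatial.transform import Rotation as R
from rig import sensors, get_image, ctrl, spotter
def ray(im,row,col):
    K=np.array(im["K"]);k1=im["k1"]
    d=np.array([(col-K[0,2])/K[0,0],(row-K[1,2])/K[1,1]])
    u=cv2.undistortPoints(np.array([[[col,row]]],float),K,np.array([k1,0,0,0.]))[0,0]
    return np.array(im["xyz"]),R.from_quat(im["orientation"]).apply([u[0],u[1],1])
def atz(im,row,col,z):
    o,d=ray(im,row,col);return o+d*(z-o[2])/d[2]
def proj(im,p):
    K=np.array(im["K"]);c=R.from_quat(im["orientation"]).inv().apply(np.array(p)-im["xyz"])
    u=c[:2]/c[2];u=u*(1+im["k1"]*(u@u));return [K[1,1]*u[1]+K[1,2],K[0,0]*u[0]+K[0,2]]
def save(im,n): cv2.imwrite(f"pics/{n}.png",im["frame"][:,:,::-1])
E
python3 - <<'E'
from h import *
np.set_printoptions(precision=3,suppress=True)
s=sensors.read_state();print(s,ctrl.tip_extent)
H=dict(cabinet=0,door_hinge=.18,handle_grip=.18,turntable_top=.04,tipped_center=.058,tipped_valve=.04,valve1=.04,spray_can=0,tin=0,hammer=0)
for c in("top","side"):
    im=get_image(c);save(im,c+"0");print(c,im["K"],im["k1"],im["xyz"],R.from_quat(im["orientation"]).as_matrix()[:,2])
    for q,z in H.items():
        for d in spotter.spot_point(im,q)[:5 if q=="valve1" else 2]:print(q,round(d["score"],2),np.array(d["pixel"]),atz(im,*d["pixel"],z))
E
```

```text
{'clock': 0.0, 'qpos': array([-1.176,  0.3  ,  1.522, -0.   ,  1.321, -0.067]), 'joint_velocities': array([ 0.002,  0.002,  0.   , -0.001, -0.001, -0.   ]), 'joint_efforts': array([ -0.   , -53.181, -35.274,   0.071,   0.024,  -0.   ]), 'tcp_pos': array([ 0.245, -0.492,  0.23 ]), 'ee_rot': array([ 0.973,  0.229, -0.   , -0.001]), 'wrist_force': array([ 0.158, -0.08 ,  0.   ]), 'wrist_torque': array([-0.08 ,  0.012, -0.039]), 'grasp_force': 0.0, 'width': 0.09376858692187091} 0.025
top [[491.424   0.    284.103]
 [  0.    491.424 216.363]
 [  0.      0.      1.   ]] -0.061688414333470866 [ 0.347 -0.105  1.655] [ 0.158 -0.004 -0.987]
door_hinge 0.79 [208.8 141.9] [0.616 0.324 0.18 ]
door_hinge 0.53 [264.1 323. ] [ 0.436 -0.224  0.18 ]
handle_grip 0.88 [229.9 206.7] [0.547 0.125 0.18 ]
turntable_top 0.82 [241.  315.1] [ 0.521 -0.212  0.04 ]
tipped_center 0.46 [226.3 332.7] [ 0.567 -0.27   0.058]
tipped_center 0.44 [172.  286.3] [ 0.753 -0.122  0.058]
tipped_valve 0.52 [225.4 335. ] [ 0.572 -0.28   0.04 ]
tipped_valve 0.47 [171.8 286. ] [ 0.758 -0.121  0.04 ]
valve1 0.64 [244.8 237.6] [0.
[... 479 characters left out ...]
 [160.2 248.1] [0.548 0.129 0.18 ]
handle_grip 0.54 [260. 239.] [ 0.433 -0.287  0.18 ]
turntable_top 0.63 [278.  268.5] [ 0.516 -0.212  0.04 ]
turntable_top 0.47 [264.  236.8] [ 0.452 -0.139  0.04 ]
tipped_center 0.95 [280.2 294.7] [ 0.57  -0.256  0.058]
tipped_valve 0.84 [292.9 297.2] [ 0.569 -0.281  0.04 ]
valve1 0.88 [289.7 238.1] [ 0.435 -0.232  0.04 ]
valve1 0.87 [273.2 369.2] [ 0.762 -0.265  0.04 ]
valve1 0.81 [254.4 275.7] [ 0.557 -0.129  0.04 ]
valve1 0.74 [261.4 236.1] [ 0.452 -0.128  0.04 ]
valve1 0.59 [230.6 246.3] [ 0.506 -0.009  0.04 ]
spray_can 0.61 [245.3 351. ] [ 0.78  -0.103  0.   ]
tin 0.6 [357.3 353.4] [ 0.641 -0.473  0.   ]
hammer 0.78 [399.  249.3] [ 0.395 -0.517  0.   ]
```

View pics/top0.png

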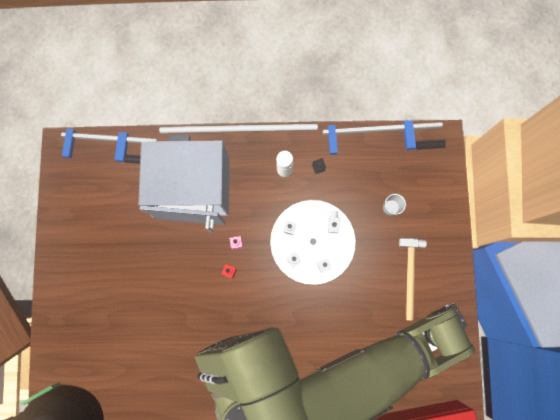

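View pics/side0.png

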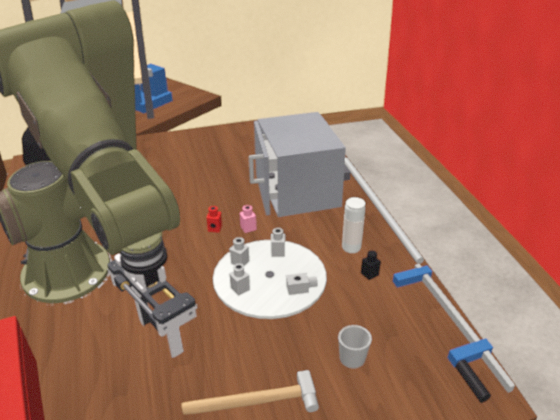

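The top view shows the cabinet at pixel column 142-228, row 142-222, with the handle at about (210, 215). The turntable is at (313, 242), and the tipped valve is at (334, 226) with its spigot pointing up the image (+x). The side view agrees: the handle is at (255, 165) and the tipped valve at (298, 284). I'll zoom in for the cabinet and valve yaw.

```bash
python3 - <<'E'
import cv2,numpy as np
a=cv2.imread("pics/top0.png");b=cv2.imread("pics/side0.png")
z=lambda im,x,y,w,h:cv2.resize(im[y:y+h,x:x+w],(400,int(h*400/w)),interpolation=cv2.INTER_CUBIC)
l=np.vstack([z(a,135,135,100,75*1),z(a,270,195,100,75)]);r=np.vstack([z(b,235,110,120,90),z(b,200,225,140,105)])
r=cv2.resize(r,(400,600));l=cv2.resize(l,(400,600))
l[:300]=cv2.resize(a[135:235,135:235],(400,300));cv2.imwrite("pics/crop.png",np.hstack([l,r]))
E
```

```text
(no output)
```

View pics/crop.png

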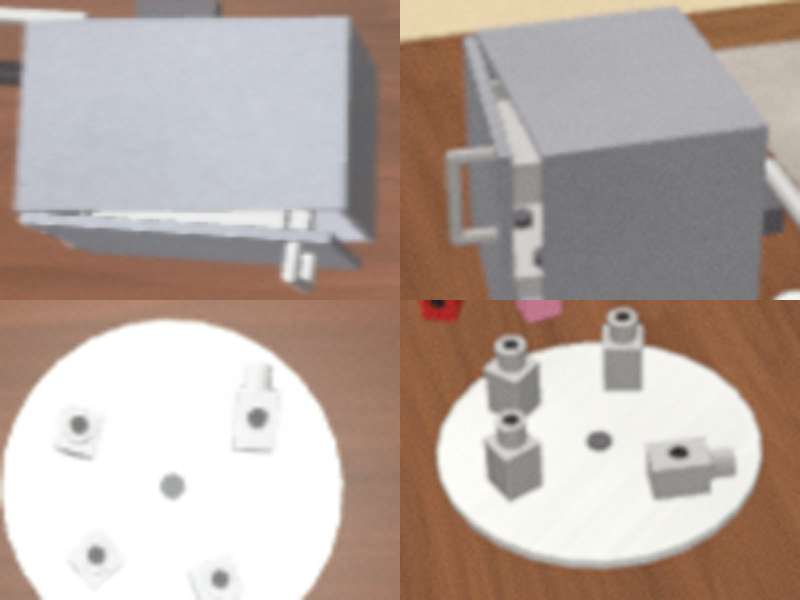

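The door stands slightly ajar and the handle is clear. I'll move towards it at a safe height.

Call:
{"op": "play_rows", "data": {
  "series": [
    {"dz":-1},
    {"dz":-0.7},
    {"dx":1,"dy":-0.77},
    {"dx":1,"dy":-0.77},
    {"dx":1,"dy":-0.77},
    {"dx":1,"dy":-0.77},
    {"dx":1,"dy":-0.77},
    {"dx":1,"dy":-0.77},
    {"dx":1,"dy":-0.77},
    {"dx":1,"dy":-0.77},
    {"dx":1,"dy":-0.77},
    {"dx":1,"dy":-0.77},
    {"dx":1,"dy":-0.77},
    {"dx":1,"dy":-0.77},
    {"dx":1,"dy":-0.77},
    {"dx":1,"dy":-0.77},
    {"dx":1,"dy":-0.77},
    {"dx":1,"dy":-0.77},
    {"dx":1,"dy":-0.77},
    {"twist":-1}
  ]
}}

```text
invalid input at $.series[0]: expected keys dx, dy, dz, twist, grip
```

Call:
{"op": "play_rows", "data": {
  "series": [
    {"twist":-1},
    {"twist":-1},
    {"twist":-1},
    {"twist":-1},
    {"twist":-1},
    {"twist":-1},
    {"twist":-1},
    {"twist":-1},
    {"twist":-1},
    {"twist":-1},
    {"twist":-1},
    {"twist":-1},
    {"twist":-1},
    {"twist":-1},
    {"twist":-1},
    {"twist":-1},
    {"twist":-1},
    {"twist":-1},
    {"twist":-1},
    {"twist":-1}
  ]
}}

```text
invalid input at $.series[0]: expected keys dx, dy, dz, twist, grip
```

```bash
python3 - <<'E'
from h import *
np.set_printoptions(precision=3,suppress=True)
s=sensors.read_state();print(s["clock"],s["qpos"],s["tcp_pos"],R.from_quat(s["ee_rot"]).as_matrix())
import pickle
im=get_image("top")
A=lambda x,y,z:atz(im,y,x,z)
def ang(a,b):d=A(*b)-A(*a);return A(*a),A(*b),np.linalg.norm(d[:2]),np.arctan2(d[1],d[0])
print("door",ang((140.5,206.7,.205),(217,214,.205)));print("cab",ang((139.5,204.7,.205),(221.7,204.7,.205)))
c=lambda u,v:(270+u/4,195+v/4,.076)
for p,q in(((237,385),(233,448)),((277,388),(274,452)),((237,385),(277,388)),((233,448),(274,452))):print(ang(c(*p),c(*q)))
print(A(334.2,199.7+95-0,.076) if 0 else A(*c(255.3,418)))
E
```

```text
1.1 [-1.176  0.3    1.521  0.     1.321 -0.067] [ 0.245 -0.492  0.23 ] [[ 0.895  0.446  0.   ]
 [ 0.446 -0.895  0.   ]
 [ 0.     0.    -1.   ]]
door (array([0.618, 0.321, 0.205]), array([0.591, 0.09 , 0.205]), np.float64(0.23290123853581615), np.float64(-1.687011621711058))
cab (array([0.624, 0.325, 0.205]), array([0.619, 0.076, 0.205]), np.float64(0.24869155901109902), np.float64(-1.5916238824129991))
(array([ 0.356, -0.25 ,  0.076]), array([ 0.306, -0.245,  0.076]), np.float64(0.049636662110026694), np.float64(3.044690605961518))
(array([ 0.353, -0.282,  0.076]), array([ 0.303, -0.277,  0.076]), np.float64(0.050367065221790686), np.float64(3.058589769868313))
(array([ 0.356, -0.25 ,  0.076]), array([ 0.353, -0.282,  0.076]), np.float64(0.03192959479706588), np.float64(-1.6672152690423059))
(array([ 0.306, -0.245,  0.076]), array([ 0.303, -0.277,  0.076]), np.float64(0.032637354738380295), np.float64(-1.6894577587755375))
[ 0.33  -0.263  0.076]
```

Call:
{"op": "play_rows", "data": {
  "series": [
    {"dx":0,"dy":0,"dz":-1,"twist":0,"grip":-1},
    {"dx":0,"dy":0,"dz":-0.7,"twist":0,"grip":-1},
    {"dx":1,"dy":-0.77,"dz":0,"twist":0,"grip":-1},
    {"dx":1,"dy":-0.77,"dz":0,"twist":0,"grip":-1},
    {"dx":1,"dy":-0.77,"dz":0,"twist":0,"grip":-1},
    {"dx":1,"dy":-0.77,"dz":0,"twist":0,"grip":-1},
    {"dx":1,"dy":-0.77,"dz":0,"twist":0,"grip":-1},
    {"dx":1,"dy":-0.77,"dz":0,"twist":0,"grip":-1},
    {"dx":1,"dy":-0.77,"dz":0,"twist":0,"grip":-1},
    {"dx":1,"dy":-0.77,"dz":0,"twist":0,"grip":-1},
    {"dx":1,"dy":-0.77,"dz":0,"twist":0,"grip":-1},
    {"dx":1,"dy":-0.77,"dz":0,"twist":0,"grip":-1},
    {"dx":1,"dy":-0.77,"dz":0,"twist":0,"grip":-1},
    {"dx":1,"dy":-0.77,"dz":0,"twist":0,"grip":-1},
    {"dx":1,"dy":-0.77,"dz":0,"twist":0,"grip":-1},
    {"dx":1,"dy":-0.77,"dz":0,"twist":0,"grip":-1},
    {"dx":1,"dy":-0.77,"dz":0,"twist":0,"grip":-1},
    {"dx":1,"dy":-0.77,"dz":0,"twist":0,"grip":-1},
    {"dx":1,"dy":-0.77,"dz":0,"twist":0,"grip":-1},
    {"dx":0,"dy":0,"dz":0,"twist":-1,"grip":-1}
  ]
}}

```text
clock: 3.65
tcp_pos: [0.5271, 0.0883, 0.281]
ee_rot: [0.957, 0.289, -0.0, -0.0]
wrist_force: [0.4, 0.1, 0.8]
width: 0.0941
grasp_force: 0.0
```

Call:
{"op": "play_rows", "data": {
  "series": [
    {"dx":0,"dy":0,"dz":0,"twist":-1,"grip":-1},
    {"dx":0,"dy":0,"dz":0,"twist":-1,"grip":-1},
    {"dx":0,"dy":0,"dz":0,"twist":-1,"grip":-1},
    {"dx":0,"dy":0,"dz":0,"twist":-1,"grip":-1},
    {"dx":0,"dy":0,"dz":0,"twist":-1,"grip":-1},
    {"dx":0,"dy":0,"dz":0,"twist":-1,"grip":-1},
    {"dx":0,"dy":0,"dz":0,"twist":-1,"grip":-1},
    {"dx":0,"dy":0,"dz":0,"twist":-1,"grip":-1},
    {"dx":0,"dy":0,"dz":0,"twist":-1,"grip":-1},
    {"dx":0,"dy":0,"dz":0,"twist":-1,"grip":-1},
    {"dx":0,"dy":0,"dz":0,"twist":-1,"grip":-1},
    {"dx":0,"dy":0,"dz":0,"twist":-1,"grip":-1},
    {"dx":0,"dy":0,"dz":0,"twist":-1,"grip":-1},
    {"dx":0,"dy":0,"dz":0,"twist":-1,"grip":-1},
    {"dx":0,"dy":0,"dz":0,"twist":-1,"grip":-1},
    {"dx":0,"dy":0,"dz":0,"twist":-1,"grip":-1},
    {"dx":0,"dy":0,"dz":0,"twist":-1,"grip":-1},
    {"dx":0,"dy":0,"dz":0,"twist":-1,"grip":-1},
    {"dx":0,"dy":0,"dz":0,"twist":-1,"grip":-1},
    {"dx":0,"dy":0,"dz":0,"twist":-1,"grip":-1}
  ]
}}

```text
clock: 6.15
tcp_pos: [0.5266, 0.0864, 0.2815]
ee_rot: [0.078, 0.997, -0.0, -0.0]
wrist_force: [0.3, 0.1, -0.0]
width: 0.0937
grasp_force: 0.0
```

```bash
cat >> h.py <<'E'
def to(x,y,z,phi=None):
    s=sensors.read_state();M=R.from_quat(s["ee_rot"]).as_matrix();p=np.arctan2(M[1,0],M[0,0])
    print("t",round(s["clock"],2),"q",s["qpos"].round(2),"tcp",s["tcp_pos"].round(4),"phi",round(p,4),"w",round(s["width"],4),"F",s["wrist_force"].round(1))
    print("units dx,dy,dz",(M.T@(np.array([x,y,z])-s["tcp_pos"])/.03).round(2),"twist",None if phi is None else round(-((phi-p+np.pi)%(2*np.pi)-np.pi)/.12,2))
E
python3 -c "
from h import *
to(.548,.127,.188,3.1416-.116)"
```

```text
t 6.15 q [ 0.09  0.23  1.49 -0.    1.42 -1.32] tcp [0.5266 0.0864 0.2815] phi 2.9857 w 0.0937 F [ 0.3  0.1 -0. ]
units dx,dy,dz [-0.49  1.45  3.12] twist -0.33
```

Call:
{"op": "play_rows", "data": {
  "series": [
    {"dx":-0.25,"dy":0.73,"dz":0,"twist":-0.33,"grip":-1},
    {"dx":-0.25,"dy":0.72,"dz":0,"twist":0,"grip":-1},
    {"dx":0,"dy":0,"dz":0,"twist":0,"grip":-1},
    {"dx":0,"dy":0,"dz":0.8,"twist":0,"grip":-1},
    {"dx":0,"dy":0,"dz":0.8,"twist":0,"grip":-1},
    {"dx":0,"dy":0,"dz":0.8,"twist":0,"grip":-1},
    {"dx":0,"dy":0,"dz":0.8,"twist":0,"grip":-1},
    {"dx":0,"dy":0,"dz":0,"twist":0,"grip":-1},
    {"dx":0,"dy":0,"dz":0,"twist":0,"grip":1},
    {"dx":0,"dy":0,"dz":0,"twist":0,"grip":1},
    {"dx":0,"dy":0,"dz":0,"twist":0,"grip":1},
    {"dx":0,"dy":0,"dz":0,"twist":0,"grip":1},
    {"dx":0,"dy":0,"dz":0,"twist":0,"grip":1},
    {"dx":0,"dy":0,"dz":0,"twist":0,"grip":1}
  ]
}}

```text
clock: 7.9
tcp_pos: [0.5476, 0.1274, 0.1855]
ee_rot: [0.06, 0.998, 0.0, -0.0]
wrist_force: [-0.9, -0.8, 0.4]
width: 0.0374
grasp_force: 0.0
```

```bash
python3 -c "
from h import *
to(.548,.127,.188,3.1416-.116)
im=get_image('side');cv2.imwrite('pics/g1.png',cv2.resize(im['frame'][80:260,140:380,::-1],None,fx=2,fy=2))"
```

```text
t 7.9 q [ 0.16  0.37  1.54  0.    1.23 -1.29] tcp [0.5476 0.1274 0.1855] phi 3.0214 w 0.0374 F [-0.9 -0.8  0.4]
units dx,dy,dz [-0.02 -0.01 -0.08] twist -0.04
```

View pics/g1.png

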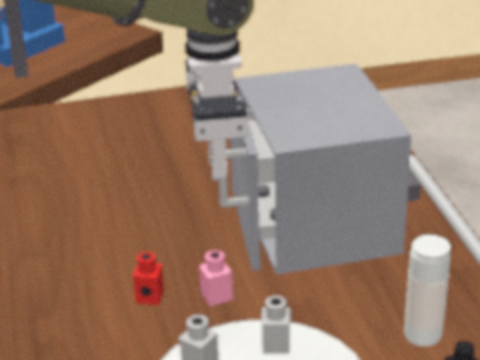

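The crop shows the fingers in line with the handle bar, at crop pixel (220, 165). They are still closing, so I'll wait for them.

Call:
{"op": "play_rows", "data": {
  "series": [
    {"dx":0,"dy":0,"dz":0,"twist":0,"grip":1},
    {"dx":0,"dy":0,"dz":0,"twist":0,"grip":1},
    {"dx":0,"dy":0,"dz":0,"twist":0,"grip":1},
    {"dx":0,"dy":0,"dz":0,"twist":0,"grip":1}
  ]
}}

```text
clock: 8.45
tcp_pos: [0.5469, 0.1242, 0.1853]
ee_rot: [0.061, 0.998, -0.003, -0.001]
wrist_force: [-8.7, -24.3, 6.0]
width: 0.0115
grasp_force: 30.0
```

```bash
python3 - <<'E'
from h import *
s=sensors.read_state();M=R.from_quat(s["ee_rot"]).as_matrix();p=np.arctan2(M[1,0],M[0,0])
print(s["tcp_pos"],p,s["width"],s["grasp_force"],s["wrist_force"])
# arc rows about hinge
h=s["tcp_pos"][:2]-R.from_rotvec([0,0,-.116]).apply([-.047,-.205,0])[:2];print("hinge",h)
for st in(.12,):
    r=s["tcp_pos"][:2]-h;c=R.from_rotvec([0,0,-st]).apply([*r,0])[:2]-r
    print("step in tool units",(M.T[:2,:2]@c/.03).round(3))
E
```

```text
[0.54693248 0.12419244 0.18534517] 3.0197789208660377 0.011495155786586787 29.99551087617874 [ -8.65760882 -24.27609072   6.02349863]
hinge [0.61734332 0.32237496]
step in tool units [0.808 0.232]
```

Call:
{"op": "play_rows", "data": {
  "series": [
    {"dx":0,"dy":-0.1,"dz":0,"twist":0,"grip":1},
    {"dx":0.4,"dy":0.12,"dz":0,"twist":0.5,"grip":1},
    {"dx":0.4,"dy":0.12,"dz":0,"twist":0.5,"grip":1},
    {"dx":0.4,"dy":0.12,"dz":0,"twist":0.5,"grip":1},
    {"dx":0.4,"dy":0.12,"dz":0,"twist":0.5,"grip":1},
    {"dx":0.4,"dy":0.12,"dz":0,"twist":0.5,"grip":1},
    {"dx":0,"dy":0,"dz":0,"twist":0,"grip":1}
  ]
}}

```text
clock: 9.32
tcp_pos: [0.4919, 0.1549, 0.1853]
ee_rot: [0.209, 0.978, -0.002, -0.001]
wrist_force: [-12.2, -13.6, 6.0]
width: 0.0114
grasp_force: 30.0
```

```bash
cat > d.py <<'E'
from h import *
s=sensors.read_state();M=R.from_quat(s["ee_rot"]).as_matrix();p=np.arctan2(M[1,0],M[0,0])
h=np.array([.6173,.3224]);r=s["tcp_pos"][:2]-h
print("q",s["qpos"].round(2),"phi",p,"door yaw from handle",np.arctan2(r[1],r[0])-np.arctan2(-.205,-.047),"tool yaw",p-np.pi,"rad",np.linalg.norm(r),"F tool",M.T@s["wrist_force"],s["width"],s["grasp_force"])
E
python3 d.py
```

```text
q [ 0.24  0.27  1.67 -0.    1.21 -0.91] phi 2.7206701144153915 door yaw from handle -0.41743121286344564 tool yaw -0.4209225391744016 rad 0.20926105262408418 F tool [  5.58532149 -17.41589812  -5.89054312] 0.011356031269326638 29.99505367130041
```

Call:
{"op": "play_rows", "data": {
  "series": [
    {"dx":0,"dy":-0.08,"dz":0,"twist":0,"grip":1},
    {"dx":0.64,"dy":0.18,"dz":0,"twist":0.8,"grip":1},
    {"dx":0.64,"dy":0.18,"dz":0,"twist":0.8,"grip":1},
    {"dx":0.64,"dy":0.18,"dz":0,"twist":0.8,"grip":1},
    {"dx":0.64,"dy":0.18,"dz":0,"twist":0.8,"grip":1},
    {"dx":0.64,"dy":0.18,"dz":0,"twist":0.8,"grip":1},
    {"dx":0.64,"dy":0.18,"dz":0,"twist":0.8,"grip":1}
  ]
}}

```text
clock: 10.2
tcp_pos: [0.4226, 0.2496, 0.1854]
ee_rot: [0.479, 0.878, 0.001, 0.001]
wrist_force: [13.6, 4.5, -9.3]
width: 0.0115
grasp_force: 30.0
```

```bash
python3 d.py
```

```text
q [ 0.46  0.21  1.74 -0.    1.19 -0.11] phi 2.1423373191006316 door yaw from handle -0.987535785635766 tool yaw -0.9992553344891615 rad 0.20781861355137288 F tool [-3.57664865 13.80133544  9.33612679] 0.011521527082325443 29.98735209926963
```

Call:
{"op": "play_rows", "data": {
  "series": [
    {"dx":0.64,"dy":0.21,"dz":0,"twist":0.8,"grip":1},
    {"dx":0.64,"dy":0.21,"dz":0,"twist":0.8,"grip":1},
    {"dx":0.64,"dy":0.21,"dz":0,"twist":0.8,"grip":1},
    {"dx":0.64,"dy":0.2,"dz":0,"twist":0.8,"grip":1},
    {"dx":0.64,"dy":0.2,"dz":0,"twist":0.8,"grip":1},
    {"dx":0.64,"dy":0.2,"dz":0,"twist":0.8,"grip":1},
    {"dx":0,"dy":0,"dz":0,"twist":0,"grip":1},
    {"dx":0,"dy":0,"dz":0,"twist":0,"grip":1},
    {"dx":0,"dy":0,"dz":0,"twist":0,"grip":1}
  ]
}}

```text
clock: 11.32
tcp_pos: [0.4156, 0.3698, 0.1853]
ee_rot: [0.707, 0.707, -0.002, -0.003]
wrist_force: [-29.0, 7.6, 9.3]
width: 0.0112
grasp_force: 30.0
```

```bash
python3 d.py
```

```text
q [0.66 0.36 1.55 0.01 1.24 0.66] phi 1.571042136945504 door yaw from handle 4.706951809615116 tool yaw -1.570550516644289 rad 0.20715778382846825 F tool [  7.61075197 -29.08874486  -9.08689656] 0.011204561886805825 30.004812497645617
```

Call:
{"op": "play_rows", "data": {
  "series": [
    {"dx":0,"dy":-0.13,"dz":0,"twist":0,"grip":1},
    {"dx":0,"dy":0,"dz":0,"twist":0,"grip":-1},
    {"dx":0,"dy":0,"dz":0,"twist":0,"grip":-1},
    {"dx":0,"dy":0,"dz":0,"twist":0,"grip":-1},
    {"dx":0,"dy":0,"dz":0,"twist":0,"grip":-1},
    {"dx":0,"dy":0,"dz":-0.5,"twist":0,"grip":-1},
    {"dx":0,"dy":0,"dz":-1,"twist":0,"grip":-1},
    {"dx":0,"dy":0,"dz":-1,"twist":0,"grip":-1},
    {"dx":0,"dy":0,"dz":-1,"twist":0,"grip":-1},
    {"dx":0,"dy":0,"dz":0,"twist":0,"grip":-1}
  ]
}}

```text
clock: 12.58
tcp_pos: [0.4159, 0.3686, 0.2936]
ee_rot: [0.708, 0.707, 0.002, 0.0]
wrist_force: [0.1, 0.1, 0.2]
width: 0.0938
grasp_force: 0.0
```

```bash
python3 - <<'E'
from h import *
np.set_printoptions(precision=3,suppress=True)
to(.565,-.265,.3,1.57)
a=get_image("top");b=get_image("side")
for n,im in(("top",a),("side",b)):
    for q,z in dict(door_hinge=.18,handle_grip=.18,upper_tray=.15,tipped_center=.058).items():
        for d in spotter.spot_point(im,q)[:2]:print(n,q,round(d["score"],2),atz(im,*d["pixel"],z))
z=lambda f,x,y,w,h:cv2.resize(f[y:y+h,x:x+w,::-1],(400,300),interpolation=cv2.INTER_CUBIC)
A,B=a["frame"],b["frame"]
cv2.imwrite("pics/m2.png",np.vstack([np.hstack([z(A,270,195,100,75),z(B,260,250,80,60)]),np.hstack([z(A,130,180,120,90),z(B,130,110,240,180)])]))
E
```

```text
t 12.57 q [0.66 0.27 1.41 0.   1.45 0.66] tcp [0.416 0.369 0.294] phi 1.5694 w 0.0938 F [0.1 0.1 0.2]
units dx,dy,dz [-21.11   5.    -0.26] twist -0.0
top door_hinge 0.9 [0.61  0.325 0.18 ]
top handle_grip 0.59 [0.412 0.355 0.18 ]
top upper_tray 0.59 [0.515 0.257 0.15 ]
top tipped_center 0.67 [ 0.583 -0.273  0.058]
top tipped_center 0.64 [0.643 0.365 0.058]
side door_hinge 0.55 [0.62 0.32 0.18]
side handle_grip 0.72 [0.408 0.356 0.18 ]
side upper_tray 0.89 [0.512 0.267 0.15 ]
side tipped_center 0.73 [ 0.567 -0.263  0.058]
```

View pics/m2.png

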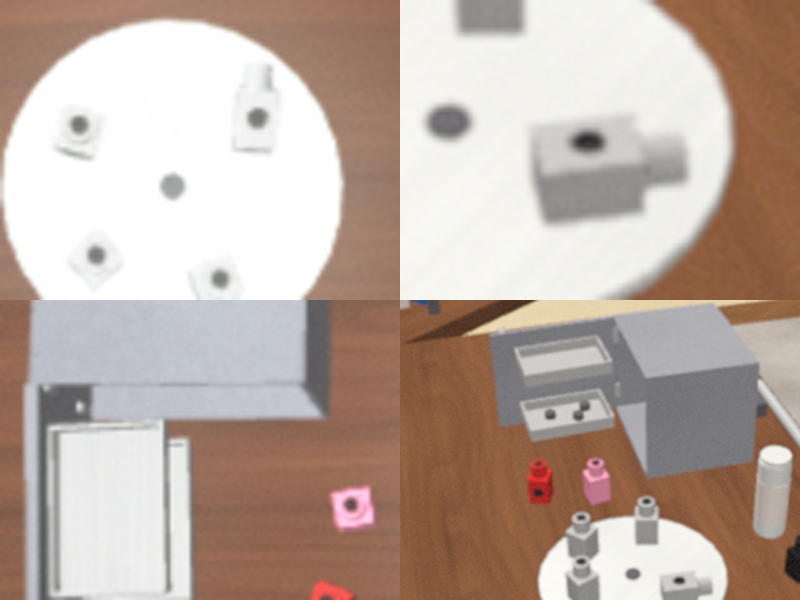

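The open door is square to the front, and both trays are visible. The upper tray's inside spans about columns 148-178 and rows 219-267 in the top view. The tipped valve's block hole is at (334, 224) in the top view and (297.6, 278.4) in the side view. I'll work out its pose from those.

```bash
python3 - <<'E'
from h import *
np.set_printoptions(precision=4,suppress=True)
a=get_image("top");b=get_image("side")
T=lambda u,v,z:atz(a,195+v/4,270+u/4,z)[:2]
S=lambda u,v,z:atz(b,250+v/5,260+(u-400)/5,z)[:2]
print("hole",T(257,118,.076),S(588,142,.076))
print("disc axis",T(173,186,.04),S(449,121,.04))
def ang(p,q):d=q-p;return np.linalg.norm(d),np.arctan2(d[1],d[0])
print("top edges",ang(T(234,148,.076),T(237,87,.076)),ang(T(273,152,.076),T(277,90,.076)),"axis hole->spigot",ang(T(257,118,.076),T(259,66,.058)))
print("side edges",ang(S(540,178,.076),S(645,165,.076)),ang(S(530,127,.076),S(635,115,.076)),"hole->spigot",ang(S(588,142,.058),S(672,160,.058)))
D=lambda u,v,z:atz(a,180+(v-300)/3.333,130+u/3.333,z)[:2]
print("tray floor corners",[D(*p,.15) for p in((60,430),(160,428),(62,590),(163,590))])
x,y=T(257,118,.076);to(.5*(x+S(588,142,.076)[0]),.5*(y+S(588,142,.076)[1]),.3,1.57)
E
```

```text
hole [ 0.57   -0.2733] [ 0.5727 -0.27  ]
disc axis [ 0.5198 -0.2057] [ 0.5228 -0.1989]
top edges (np.float64(0.050129694190665305), np.float64(-0.0832312120105425)) (np.float64(0.0510034619251506), np.float64(-0.10151010841587564)) axis hole->spigot (np.float64(0.046096140891106245), np.float64(-0.11197600523166279))
side edges (np.float64(0.04995653055693974), np.float64(-0.10262131057880244)) (np.float64(0.05092811186518841), np.float64(-0.11236470116159038)) hole->spigot (np.float64(0.04200831832150119), np.float64(-0.5898223039579814))
tray floor corners [array([0.5884, 0.313 ]), array([0.5884, 0.2191]), array([0.4393, 0.3079]), array([0.4377, 0.2144])]
t 13.18 q [0.66 0.27 1.42 0.   1.45 0.66] tcp [0.4154 0.3682 0.2903] phi 1.5694 w 0.094 F [ 0.7 -0.1 -0.4]
units dx,dy,dz [-21.32   5.23  -0.32] twist -0.01
```

Call:
{"op": "play_rows", "data": {
  "series": [
    {"dx":-1,"dy":0.26,"dz":0,"twist":0,"grip":-1},
    {"dx":-1,"dy":0.26,"dz":0,"twist":0,"grip":-1},
    {"dx":-1,"dy":0.26,"dz":0,"twist":0,"grip":-1},
    {"dx":-1,"dy":0.26,"dz":0,"twist":0,"grip":-1},
    {"dx":-1,"dy":0.26,"dz":0,"twist":0,"grip":-1},
    {"dx":-1,"dy":0.26,"dz":0,"twist":0,"grip":-1},
    {"dx":-1,"dy":0.26,"dz":0,"twist":0,"grip":-1},
    {"dx":-1,"dy":0.26,"dz":0,"twist":0,"grip":-1},
    {"dx":-1,"dy":0.26,"dz":0,"twist":0,"grip":-1},
    {"dx":-1,"dy":0.26,"dz":0,"twist":0,"grip":-1},
    {"dx":-1,"dy":0.26,"dz":0,"twist":0,"grip":-1},
    {"dx":-1,"dy":0.26,"dz":0,"twist":0,"grip":-1},
    {"dx":-1,"dy":0.26,"dz":0,"twist":0,"grip":-1},
    {"dx":-1,"dy":0.26,"dz":0,"twist":0,"grip":-1},
    {"dx":-1,"dy":0.26,"dz":0,"twist":0,"grip":-1},
    {"dx":-1,"dy":0.26,"dz":0,"twist":0,"grip":-1},
    {"dx":-1,"dy":0.26,"dz":0,"twist":0,"grip":-1},
    {"dx":-1,"dy":0.26,"dz":0,"twist":0,"grip":-1},
    {"dx":-1,"dy":0.26,"dz":0,"twist":0,"grip":-1},
    {"dx":-1,"dy":0.26,"dz":0,"twist":0,"grip":-1}
  ]
}}

```text
clock: 15.68
tcp_pos: [0.5707, -0.233, 0.2904]
ee_rot: [0.708, 0.707, 0.0, -0.0]
wrist_force: [0.1, -0.1, 0.7]
width: 0.0939
grasp_force: 0.0
```

Call:
{"op": "play_rows", "data": {
  "series": [
    {"dx":-1,"dy":0,"dz":0,"twist":0,"grip":-1},
    {"dx":0,"dy":0,"dz":0,"twist":1,"grip":-1},
    {"dx":0,"dy":0,"dz":0,"twist":1,"grip":-1},
    {"dx":0,"dy":0,"dz":0,"twist":1,"grip":-1},
    {"dx":0,"dy":0,"dz":0,"twist":1,"grip":-1},
    {"dx":0,"dy":0,"dz":0,"twist":1,"grip":-1},
    {"dx":0,"dy":0,"dz":0,"twist":1,"grip":-1},
    {"dx":0,"dy":0,"dz":0,"twist":1,"grip":-1},
    {"dx":0,"dy":0,"dz":0,"twist":1,"grip":-1},
    {"dx":0,"dy":0,"dz":0,"twist":1,"grip":-1},
    {"dx":0,"dy":0,"dz":0,"twist":1,"grip":-1},
    {"dx":0,"dy":0,"dz":0,"twist":1,"grip":-1},
    {"dx":0,"dy":0,"dz":0,"twist":1,"grip":-1},
    {"dx":0,"dy":0,"dz":0,"twist":1,"grip":-1},
    {"dx":0,"dy":0,"dz":0,"twist":1,"grip":-1},
    {"dx":0,"dy":0,"dz":0,"twist":0,"grip":-1}
  ]
}}

```text
clock: 17.68
tcp_pos: [0.5705, -0.262, 0.2903]
ee_rot: [0.998, -0.055, -0.0, -0.0]
wrist_force: [0.7, -0.1, -0.1]
width: 0.0941
grasp_force: 0.0
```

```bash
python3 -c "
from h import *
to(.571,-.272,.070,-.10)"
```

```text
t 17.68 q [-0.49  0.44  1.19  0.    1.51  1.19] tcp [ 0.5705 -0.262   0.2903] phi -0.1099 w 0.0941 F [ 0.7 -0.1 -0.1]
units dx,dy,dz [0.05 0.33 7.34] twist -0.08
```

Call:
{"op": "play_rows", "data": {
  "series": [
    {"dx":0.05,"dy":0.33,"dz":0,"twist":-0.08,"grip":-1},
    {"dx":0,"dy":0,"dz":1,"twist":0,"grip":-1},
    {"dx":0,"dy":0,"dz":1,"twist":0,"grip":-1},
    {"dx":0,"dy":0,"dz":1,"twist":0,"grip":-1},
    {"dx":0,"dy":0,"dz":1,"twist":0,"grip":-1},
    {"dx":0,"dy":0,"dz":1,"twist":0,"grip":-1},
    {"dx":0,"dy":0,"dz":1,"twist":0,"grip":-1},
    {"dx":0,"dy":0,"dz":0.7,"twist":0,"grip":-1},
    {"dx":0,"dy":0,"dz":0.6,"twist":0,"grip":-1},
    {"dx":0,"dy":0,"dz":0,"twist":0,"grip":-1},
    {"dx":0,"dy":0,"dz":0,"twist":0,"grip":0},
    {"dx":0,"dy":0,"dz":0,"twist":0,"grip":0},
    {"dx":0,"dy":0,"dz":0,"twist":0,"grip":0},
    {"dx":0,"dy":0,"dz":0,"twist":0,"grip":0},
    {"dx":0,"dy":0,"dz":0,"twist":0,"grip":0}
  ]
}}

```text
clock: 19.55
tcp_pos: [0.5709, -0.272, 0.0715]
ee_rot: [0.999, -0.05, 0.0, 0.0]
wrist_force: [-0.0, -0.3, -0.4]
width: 0.0486
grasp_force: 0.0
```

```bash
python3 -c "
from h import *
to(.571,-.272,.070,-.10)
a=get_image('side');b=get_image('top')
z=lambda f,x,y:cv2.resize(f[y:y+90,x:x+120,::-1],(400,300),interpolation=cv2.INTER_CUBIC)
cv2.imwrite('pics/g2.png',np.hstack([z(a['frame'],240,220),z(b['frame'],270,190)]))"
```

```text
t 19.55 q [-0.5   0.64  1.41  0.    1.09  1.17] tcp [ 0.5709 -0.272   0.0715] phi -0.101 w 0.0486 F [-0.  -0.3 -0.4]
units dx,dy,dz [0.   0.   0.05] twist -0.01
```

View pics/g2.png

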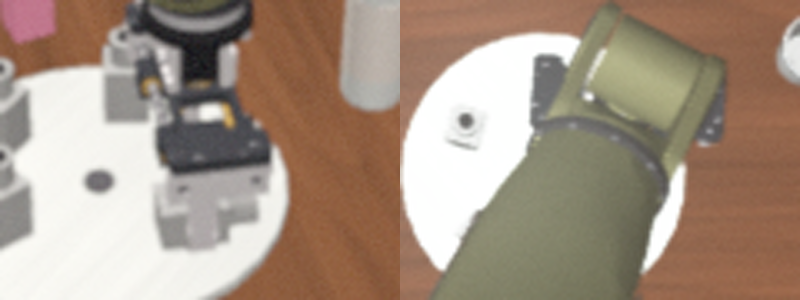

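The finger straddles the block at its middle, at crop pixel (203, 215), with the block to the left and the spigot to the right. I'll close and lift.

Call:
{"op": "play_rows", "data": {
  "series": [
    {"dx":0,"dy":0,"dz":0,"twist":0,"grip":0.3},
    {"dx":0,"dy":0,"dz":0,"twist":0,"grip":0.6},
    {"dx":0,"dy":0,"dz":0,"twist":0,"grip":1},
    {"dx":0,"dy":0,"dz":0,"twist":0,"grip":1},
    {"dx":0,"dy":0,"dz":0,"twist":0,"grip":1},
    {"dx":0,"dy":0,"dz":-0.3,"twist":0,"grip":1},
    {"dx":0,"dy":0,"dz":-0.6,"twist":0,"grip":1},
    {"dx":0,"dy":0,"dz":-1,"twist":0,"grip":1},
    {"dx":0,"dy":0,"dz":-1,"twist":0,"grip":1},
    {"dx":0,"dy":0,"dz":-1,"twist":0,"grip":1},
    {"dx":0,"dy":0,"dz":-1,"twist":0,"grip":1},
    {"dx":0,"dy":0,"dz":-1,"twist":0,"grip":1},
    {"dx":0,"dy":0,"dz":-1,"twist":0,"grip":1},
    {"dx":0,"dy":0,"dz":-0.6,"twist":0,"grip":1},
    {"dx":0,"dy":0,"dz":0,"twist":0,"grip":1}
  ]
}}

```text
clock: 21.52
tcp_pos: [0.571, -0.2721, 0.2987]
ee_rot: [0.999, -0.051, 0.002, 0.001]
wrist_force: [0.5, 0.1, -5.4]
width: 0.0364
grasp_force: 30.0
```

```bash
python3 -c "
from h import *
to(.513,.253,.29,1.571);print(sensors.read_state()['grasp_force'])
a=get_image('side');r,c=map(int,proj(a,sensors.read_state()['tcp_pos']))
cv2.imwrite('pics/g3.png',cv2.resize(a['frame'][r-45:r+75,c-80:c+80,::-1],(640,480),interpolation=cv2.INTER_CUBIC))"
```

```text
t 21.52 q [-0.5   0.45  1.16 -0.    1.53  1.17] tcp [ 0.571  -0.2721  0.2987] phi -0.1011 w 0.0364 F [ 0.5  0.1 -5.4]
units dx,dy,dz [ -3.69 -17.22   0.26] twist -13.93
29.994236826896667
```

View pics/g3.png

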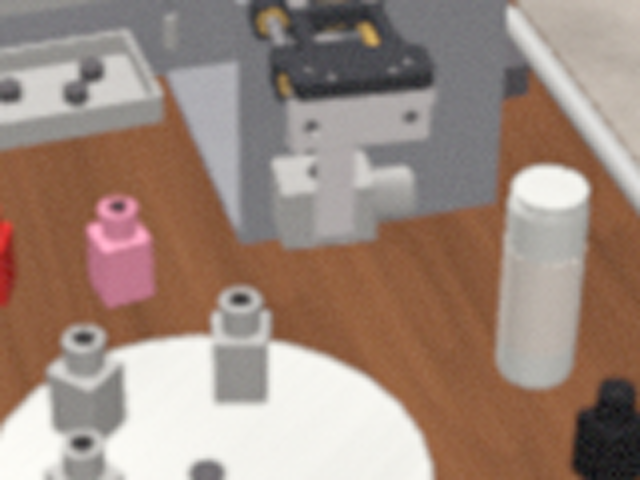

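The valve is gripped and level in the fingers, at about (330, 200) in the crop. I'll carry it over to the tray.

Call:
{"op": "play_rows", "data": {
  "series": [
    {"dx":-0.1,"dy":-0.5,"dz":0,"twist":0,"grip":1},
    {"dx":-0.21,"dy":-0.98,"dz":0,"twist":0,"grip":1},
    {"dx":-0.21,"dy":-0.98,"dz":0,"twist":0,"grip":1},
    {"dx":-0.21,"dy":-0.98,"dz":0,"twist":0,"grip":1},
    {"dx":-0.21,"dy":-0.98,"dz":0,"twist":0,"grip":1},
    {"dx":-0.21,"dy":-0.98,"dz":0,"twist":0,"grip":1},
    {"dx":-0.21,"dy":-0.98,"dz":0,"twist":0,"grip":1},
    {"dx":-0.21,"dy":-0.98,"dz":0,"twist":0,"grip":1},
    {"dx":-0.21,"dy":-0.98,"dz":0,"twist":0,"grip":1},
    {"dx":-0.21,"dy":-0.98,"dz":0,"twist":0,"grip":1},
    {"dx":-0.21,"dy":-0.98,"dz":0,"twist":0,"grip":1},
    {"dx":-0.21,"dy":-0.98,"dz":0,"twist":0,"grip":1},
    {"dx":-0.21,"dy":-0.98,"dz":0,"twist":0,"grip":1},
    {"dx":-0.21,"dy":-0.98,"dz":0,"twist":0,"grip":1},
    {"dx":-0.21,"dy":-0.98,"dz":0,"twist":0,"grip":1},
    {"dx":-0.21,"dy":-0.98,"dz":0,"twist":0,"grip":1},
    {"dx":-0.21,"dy":-0.98,"dz":0,"twist":0,"grip":1},
    {"dx":-0.21,"dy":-0.98,"dz":0,"twist":0,"grip":1},
    {"dx":0,"dy":0,"dz":0,"twist":0,"grip":1}
  ]
}}

```text
clock: 23.95
tcp_pos: [0.5119, 0.2532, 0.2955]
ee_rot: [0.999, -0.049, -0.001, 0.0]
wrist_force: [0.2, -0.8, -3.7]
width: 0.036
grasp_force: 30.0
```

Call:
{"op": "play_rows", "data": {
  "series": [
    {"dx":0,"dy":0,"dz":0,"twist":-0.93,"grip":1},
    {"dx":0,"dy":0,"dz":0,"twist":-1,"grip":1},
    {"dx":0,"dy":0,"dz":0,"twist":-1,"grip":1},
    {"dx":0,"dy":0,"dz":0,"twist":-1,"grip":1},
    {"dx":0,"dy":0,"dz":0,"twist":-1,"grip":1},
    {"dx":0,"dy":0,"dz":0,"twist":-1,"grip":1},
    {"dx":0,"dy":0,"dz":0,"twist":-1,"grip":1},
    {"dx":0,"dy":0,"dz":0,"twist":-1,"grip":1},
    {"dx":0,"dy":0,"dz":0,"twist":-1,"grip":1},
    {"dx":0,"dy":0,"dz":0,"twist":-1,"grip":1},
    {"dx":0,"dy":0,"dz":0,"twist":-1,"grip":1},
    {"dx":0,"dy":0,"dz":0,"twist":-1,"grip":1},
    {"dx":0,"dy":0,"dz":0,"twist":-1,"grip":1},
    {"dx":0,"dy":0,"dz":0,"twist":-1,"grip":1},
    {"dx":0,"dy":0,"dz":0,"twist":0,"grip":1}
  ]
}}

```text
clock: 25.82
tcp_pos: [0.5129, 0.2509, 0.2961]
ee_rot: [0.708, 0.707, -0.0, -0.0]
wrist_force: [-0.4, 0.2, -4.3]
width: 0.0357
grasp_force: 30.0
```

```bash
python3 -c "
from h import *
to(.513,.253,.1835,1.571);print(sensors.read_state()['grasp_force'])
a=get_image('side')
for q,z in(('upper_tray',.15),('door_hinge',.18)):
  for d in spotter.spot_point(a,q)[:1]: print(q,d['score'],atz(a,*d['pixel'],z))
cv2.imwrite('pics/g4.png',cv2.resize(a['frame'][70:230,140:340,::-1],(750,600),interpolation=cv2.INTER_CUBIC))"
```

```text
t 25.82 q [ 0.39  0.31  1.36 -0.    1.48  0.39] tcp [0.5129 0.2509 0.2961] phi 1.5696 w 0.0357 F [-0.4  0.2 -4.3]
units dx,dy,dz [0.07 0.01 3.75] twist -0.01
29.993627071380615
upper_tray 0.78 [0.50995674 0.26266544 0.15      ]
door_hinge 0.68 [0.62381037 0.33081431 0.18      ]
```

View pics/g4.png

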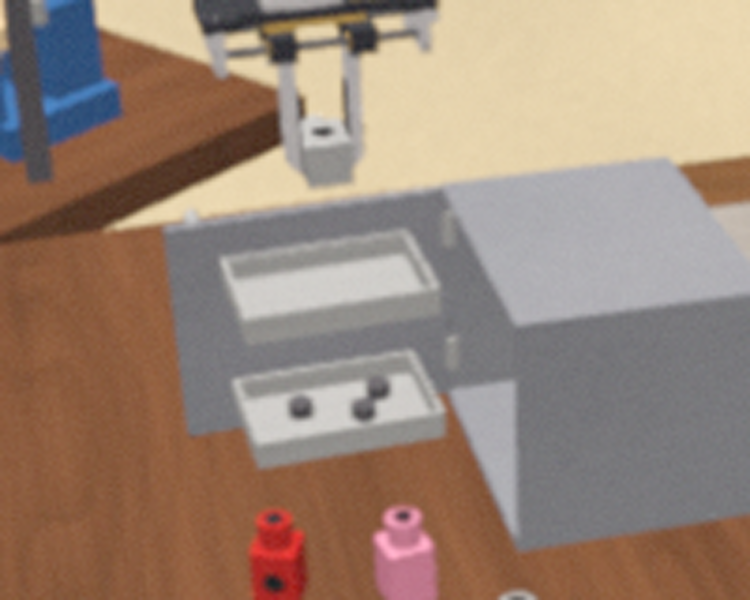

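The held valve is above the upper tray at (330, 150), over its middle in x. I'll lower it to about 9 mm above the floor.

Call:
{"op": "play_rows", "data": {
  "series": [
    {"dx":0.05,"dy":0,"dz":0.7,"twist":0,"grip":1},
    {"dx":0,"dy":0,"dz":0.8,"twist":0,"grip":1},
    {"dx":0,"dy":0,"dz":0.7,"twist":0,"grip":1},
    {"dx":0,"dy":0,"dz":0.5,"twist":0,"grip":1},
    {"dx":0,"dy":0,"dz":0.4,"twist":0,"grip":1},
    {"dx":0,"dy":0,"dz":0.4,"twist":0,"grip":1},
    {"dx":0,"dy":0,"dz":0,"twist":0,"grip":1}
  ]
}}

```text
clock: 26.85
tcp_pos: [0.5131, 0.2527, 0.1907]
ee_rot: [0.707, 0.707, -0.001, -0.0]
wrist_force: [-0.3, -0.4, -4.8]
width: 0.0359
grasp_force: 30.0
```

Call:
{"op": "play_rows", "data": {
  "series": [
    {"dx":0,"dy":0,"dz":0.1,"twist":0,"grip":1},
    {"dx":0,"dy":0,"dz":0.08,"twist":0,"grip":1},
    {"dx":0,"dy":0,"dz":0,"twist":0,"grip":1},
    {"dx":0,"dy":0,"dz":0,"twist":0,"grip":1}
  ]
}}

```text
clock: 27.35
tcp_pos: [0.5133, 0.2528, 0.1862]
ee_rot: [0.707, 0.707, 0.0, 0.0]
wrist_force: [-0.6, -0.3, -3.7]
width: 0.0357
grasp_force: 30.0
```

Call:
{"op": "play_rows", "data": {
  "series": [
    {"dx":0,"dy":0,"dz":0.07,"twist":0,"grip":1},
    {"dx":0,"dy":0,"dz":0,"twist":0,"grip":1},
    {"dx":0,"dy":0,"dz":0.06,"twist":0,"grip":1},
    {"dx":0,"dy":0,"dz":0,"twist":0,"grip":1}
  ]
}}

```text
clock: 27.85
tcp_pos: [0.5132, 0.2528, 0.1819]
ee_rot: [0.707, 0.707, -0.0, -0.0]
wrist_force: [0.9, 0.4, -4.6]
width: 0.0358
grasp_force: 30.0
```

Call:
{"op": "play_rows", "data": {
  "series": [
    {"dx":0,"dy":0,"dz":0.04,"twist":0,"grip":1},
    {"dx":0,"dy":0,"dz":0,"twist":0,"grip":1},
    {"dx":0,"dy":0,"dz":0,"twist":0,"grip":1}
  ]
}}

```text
clock: 28.22
tcp_pos: [0.5133, 0.2528, 0.1814]
ee_rot: [0.707, 0.707, 0.0, 0.0]
wrist_force: [-3.0, -1.9, 3.4]
width: 0.0361
grasp_force: 30.0
```

The force has turned upward, so the valve is resting on the floor. I'll release and withdraw.

Call:
{"op": "play_rows", "data": {
  "series": [
    {"dx":0,"dy":0,"dz":0,"twist":0,"grip":0},
    {"dx":0,"dy":0,"dz":0,"twist":0,"grip":0},
    {"dx":0,"dy":0,"dz":0,"twist":0,"grip":-0.2},
    {"dx":0,"dy":0,"dz":0,"twist":0,"grip":-0.4},
    {"dx":0,"dy":0,"dz":0,"twist":0,"grip":-0.4},
    {"dx":0,"dy":0,"dz":-0.3,"twist":0,"grip":-0.4},
    {"dx":0,"dy":0,"dz":-0.7,"twist":0,"grip":-0.4},
    {"dx":0,"dy":0,"dz":-1,"twist":0,"grip":-0.4},
    {"dx":0,"dy":0,"dz":-1,"twist":0,"grip":-0.4},
    {"dx":0,"dy":0,"dz":-1,"twist":0,"grip":-0.4},
    {"dx":0,"dy":0,"dz":0,"twist":0,"grip":-0.4}
  ]
}}

```text
clock: 29.6
tcp_pos: [0.5138, 0.253, 0.3036]
ee_rot: [0.707, 0.707, 0.002, 0.001]
wrist_force: [-0.2, 0.7, -0.8]
width: 0.0657
grasp_force: 0.0
```

```bash
python3 -c "
from h import *
to(.513,.253,.3,1.571)
a=get_image('side')
for d in spotter.spot_point(a,'tipped_center')[:2]: print(d['score'],atz(a,*d['pixel'],.168))
cv2.imwrite('pics/g5.png',cv2.resize(a['frame'][70:340,120:480,::-1],(800,600),interpolation=cv2.INTER_CUBIC))"
```

```text
t 29.6 q [0.39 0.31 1.35 0.   1.49 0.39] tcp [0.5138 0.253  0.3036] phi 1.5706 w 0.0657 F [-0.2  0.7 -0.8]
units dx,dy,dz [-0.   -0.03  0.12] twist -0.0
0.53 [0.51542926 0.27092293 0.168     ]
```

View pics/g5.png

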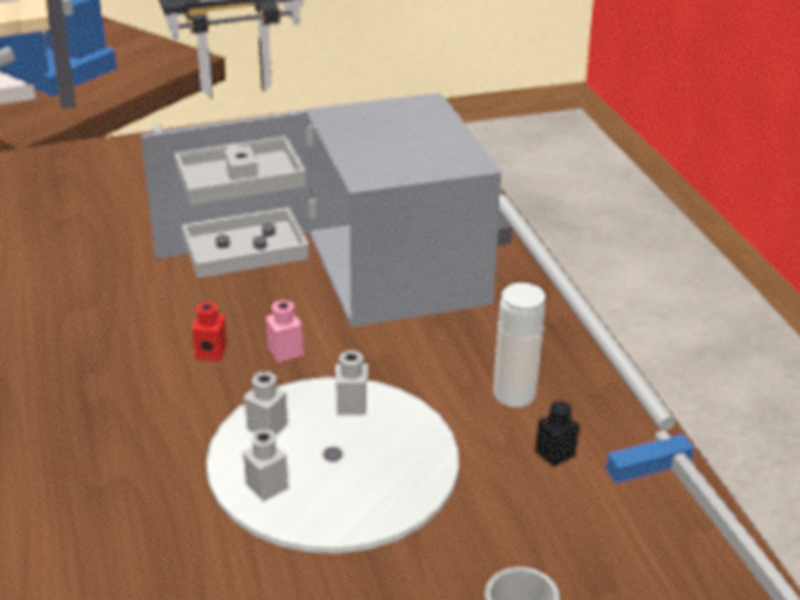

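The valve lies flat in the upper tray at (241, 160). The door is open, the three other valves are standing on the turntable, and the fingers are clear.

```bash
python3 -c "
from rig import ctrl
print(ctrl.sign_off())"
```

```text
the job is handed in; nothing more can be done
None
```

The job is handed in: the door is wide open, the tipped valve body lies on its side in the upper tray, and the other three still stand on the turntable; sign-off returned no verdict.

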